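# Cock the sprung specimen clamp, load the wax block and trip the trigger

## Task

Draw the specimen clamp's sprung arm back by its upright post until the sear catches and holds it; where it catches is set differently every time, so feel for it and never force the arm with more than about 25 N. Then set the wax block on the clamp's plate squarely within a few millimetres of the fence and centred on it, long side along the fence, let go of it, and press the trigger lever down to release the arm, so that it swings shut and clamps the block flush against the fence. Leave everything else on the table where it is.

Things in the scene. Friction and masses are not known exactly. Their poses are not given: they have to be found in the camera images.
- clamp: Specimen clamp, fixed to the table: grey painted steel plate 200 (x) by 290 (y) by 12 mm. Origin at table height; the plate spans x -105 to 95 mm, y -155 to 135 mm, top at z = 12. 'Clamp frame' below means from this origin along its axes (x roughly away from the robot, y to the left, its yaw varies).
- fence (a point): Middle of the fence's working face, which looks to the clamp's -x: clamp frame (58, 3, 24) mm. The fence is a steel block fixed on the plate, 34 mm wide along y (y -14 to 20), z = 12 to 36 mm, 15 mm thick.
- nest (a point): Where the centre (half-way up) of the wax block lies when flush against the fence: clamp frame (44, 3, 22) mm. Axes as the clamp's. Set down square, up to 10 mm short of it (-x) and within 5 mm along y, the block is pushed home by the arm; further off it may jam askew.
- pivot (a point): Hinge of the sprung arm, vertical axis: clamp frame (45, 100) mm; this point at half the height of the arm's bar (z = 46). Stands up to z = 58 mm. Bar: aluminium, 18 mm wide, z = 40 to 52 mm, ends 165 mm from the axis. A point at radius r on the arm is at pivot + r*(-sin q, -cos q) in the clamp frame, q being joint jaw.
- jaw (a joint): Angle of the sprung arm, rad. 0 at rest: arm along the clamp's -y from the pivot; grows as it is drawn back, clockwise from above, towards the clamp's -x. Spring 0.9 N m at 0, 1.35 N m at 1 rad (6 to 9 N at the post), oil damper 0.6 N m s/rad: let go, it swings back in about half a second. About 0.24 with the wax block clamped.
- presser (a point): Black nylon presser roller that turns freely, 18 mm diameter, hanging under the arm at r = 100 mm, z = 17 to 39 mm; point on its axis at z = 29 mm. It pushes the block to the fence. At r = 125 mm a catch pin (10 mm diameter) hangs under the arm; a sear on the plate, a spring ramp, clicks in behind it when the arm is drawn back far enough.
- jaw_post (a point): Upright steel post, 16 mm diameter, fixed on the bar's end at r = 155 mm, z = 52 to 102 mm; point on its axis at z = 77, moves with the arm. The sear clicks in at a jaw angle of 0.80 to 1.10 rad, not told (its ramp adds 3 to 7 N from 0.17 rad before). About 5 mm further at the post a buffer adds 4 N per mm: 18 N at the post means caught; over about 28 N (25 at the buffer) fails. Let go, it settles on the sear.
- trigger (a joint): Trigger lever angle, rad: 0 up, 0.3 fully down. Sprung up: about 3 N at its pad starts it, 5 to 8 N takes it down with the arm cocked. Linked to the sear under the plate; press it right down to free the arm. It also bobs down and up as the sear clicks in.
- trigger_pad (a point): Where to press the trigger: top of the steel thumb lever (50 by 26 by 6 mm, from its hinge at clamp frame (83, -125) mm towards -x), 40 mm from the hinge: clamp frame (43, -125, 41) mm when up. Goes down 12 mm.
- block_center (a point): The wax block, loose on the table: a grey plastic cassette 41 by 28 by 7 mm filled with a white block of wax on top of it, of the same outline, 20 mm high in all, with a small brown speck of tissue on top, about 35 g. Point at its centre, 10 mm above its underside; its own x runs along the 41 mm side, y along the 28 mm side, z up. It can be clamped either way round.
- cassette_mid (a point): An empty grey cassette, 41 by 28 mm but only 7 mm high, loose; not wanted. Point at its centre, 3.5 mm up.
- stub_center (a point): A round white stub, 30 mm diameter, 20 mm high, loose; not wanted. Point at its centre.
- dish: Glass dish, 90 mm across, 16 mm high, loose. Origin under its centre.
- reagent: Amber bottle, 52 mm diameter, 120 mm high, loose. Origin under its centre.
- brush: Small brush lying on the table to the right, loose.
Things that resemble listed ones, but are neither listed nor needed, are in the scene too. What is shaped like the part that bears block_center but orange, pink or yellow is not meant.

How it is judged:
By the outcome, as a careful person would: the job done as asked, in the order asked, and still so for the second after the job is handed in, with the robot touching nothing.
It also fails if it takes over 72 s, if anything falls off the work surface, if the arm or the gripper's body presses on something with over 40 N, if the wrist force passes 120 N, or if a joint passes its speed limit or range.

## Robot

A 7-joint arm with a two-finger parallel gripper is mounted at the origin on the work surface. World frame = base frame: x ahead of the robot, y to its left, z up, the work surface at z = 0. Lengths are in m, angles in rad, forces in N, time in s.
With the tool pointing down it reaches from about 0.35 to 0.9 m from the base axis. Payload 8.1 kg.
Tool frame: the origin (TCP) lies midway between the tips of the shut fingers; the grasp point (between the pads) lies 19 mm behind it; z points along the fingers, x is the direction in which the jaws open and shut, and the axes are right-handed (so a half turn about z gives the same grasp; the last joint's range is limited). The gripper opens to 92 mm and grips with 3 to 60 N. Pads are 19 mm wide; open, the fingers measure 130 mm over their backs; the gripper's body (75 mm by 190 mm) begins 47 mm behind the grasp point.
Start: joints at [1.005, 0.434, 0.025, 1.573, -0.012, 1.134, -0.075], TCP at [0.279, -0.559, 0.227] pointing down, gripper open.
Joint ranges: [-2.62, 2.62], [-0.44, 2.09], [-1.27, 1.32], [0.08, 2.57], [-1.32, 4.46], [0.12, 2], [-2.74, 2.74]. Speed limits (rad/s): [2.22, 2.22, 3.01, 3.01, 3.14, 3.14, 3.14].

## Interface

Orientations are given as a rotation vector (axis times angle).
In Python, from cell import arm gives the robot as it stands. The module is installed in compiled form; this text tells all that it offers.
- The arm moves only by the tool play_rows, never from a script. Its argument "motion" is a list of rows, each a list of 7 numbers: the gripper's target within -1 to 1 (fully open at 1, half-way at 0, shut at -1), then the shift along the tool's x, y, z in mm, then the turn, a rotation vector about the tool's x, y, z in rad. In form: [[claw, tx, ty, tz, ax, ay, az], ...]. A call has 1 to 10 rows; each row is the pose to reach, as a shift and turn from the pose measured when the call began, along the tool's axes at that moment; what a row does not reach only later rows make up. A row lasts 1/10 s, in which the tool goes at most 50 mm and 8.59 degrees, less where a joint would pass 70% of its speed; a pose out of reach is approached as far as the arm can. A call with a gripper value outside its range is refused whole. The fingers move at their own pace and stop on an object; "force" is the grip in N (left out, the last holds). Time passes only in rows, so rows that repeat a pose let the fingers close. It gives the time, the measured TCP pose, the force and the opening at its end, in the units of the state.
- arm.observe(): the state, without advancing time (a new reading comes with each control period).
- arm.get_image(name): name is "scene" or "top" or "wrist"; returns a dict with "img" (400x640x3 uint8, blue, green, red), "depth" (400x640 float32, m along the optical axis (not along the pixel's ray), 0 where there is no reading), "K" (3x3 intrinsics, pixels), "rvec" (rotation vector, rad) and "tvec" (3), from world to camera coordinates, as OpenCV has them. Camera axes: x right, y down, z forward; pixel columns grow to the right and rows downward; lengths in m; the calibration is good to about 2 mm. The wrist camera is an equidistant fisheye: a pixel r from the principal point sees the ray r / f radians off the axis. A picture is of the moment at which its call begins.
- arm.sign_off(): hands the job in, once; it reports no verdict.
Trained networks look in a picture, given as the dict that the camera call returned (one of the last four; its "shot" number tells which), for a name from the list of things; names that differ only in an ending like _2 or _b are one class to them, and where a whole thing is asked for, a point or a joint stands for the part that bears it (a point fixed in the world has none). Each returns a list of dicts, best first, with "score" (0 to 1); they miss things now and then, are a little off and sometimes report something else, mostly with a low value. They report only what shows in the picture. A call takes as long as a camera call. They do not tell look-alikes from the thing itself.
- arm.look_for(picture, query): "box" ([left, top, width, height] as shares, 0 to 1, of the picture: columns of its width, rows of its height, round what is visible of it).
The state is a dict: "clock": time; "joints": joint angles; "dq": joint speeds; "joint_efforts": joint torques, N m; "position": TCP position; "ee_rot": TCP orientation; "force": force on the tool from outside, world axes, zero at the start; "ft_torque": the same for the moment, N m; "width": opening from 0.0 (shut) to 1.0 (fully open).
Only numpy, scipy, OpenCV 4.12 (cv2) and the standard library are available. Lean on these libraries where they do the work, as an engineer would, in place of code of your own. Each camera call takes 0.05 s, during which the arm holds its last target. There are 200 camera calls.

## Working session

There is one attempt and no reset: what is moved stays moved. The work goes in short steps, Python scripts to look and compute and a tool call to move; the robot and the scene stay as the last step left them, time stands still between calls to the robot, and variables do not carry over. Pictures are saved under pics/ and viewed, on a budget of 10 in all, crops included, one or two more only if the job needs it, and the job is handed in when it is done.

Besides the shell and the picture viewer there is one more tool, called after "Call:" as name(argument=value, ...) on one line, values as JSON. play_rows: Moves the arm, as the interface text tells. Its arguments: {"type":"object","properties":{"motion":{"type":"array"},"force":{"type":"number"}},"required":["motion"]}

```bash
mkdir -p pics; cat > h.py <<'E'
import numpy as np, cv2
from cell import arm
from scipy.spatial.transform import Rotation as R
def world(p):
    d=p['depth'];h,w=d.shape;K=p['K'];u,v=np.meshgrid(np.arange(w),np.arange(h))
    c=np.stack([(u-K[0,2])/K[0,0]*d,(v-K[1,2])/K[1,1]*d,d],-1)
    M=R.from_rotvec(np.ravel(p['rvec'])).as_matrix()
    W=(c-np.ravel(p['tvec']))@M
    W[d==0]=np.nan
    return W
def pix(p,X):
    q,_=cv2.projectPoints(np.array(X,float).reshape(-1,1,3),np.array(p['rvec'],float),np.array(p['tvec'],float),p['K'],None);return q[:,0]
def rel(dw,rot=None):
    "world shift (m) -> tool mm"
    s=arm.observe();Rm=R.from_rotvec(s['ee_rot']);return Rm.inv().apply(dw)*1000
E
python3 - <<'E'
from h import *
s=arm.observe();print(s)
for n in ['top','scene']:
    p=arm.get_image(n);cv2.imwrite(f'pics/{n}0.png',p['img']);np.savez(f'{n}0.npz',**{k:p[k] for k in['img','depth','K','rvec','tvec']})
    W=world(p)
    print(n,p['K'].tolist(),p['tvec'])
    for q in ['clamp','jaw_post','trigger_pad','block_center','cassette_mid','stub_center','dish','reagent','brush','pivot','fence','presser']:
        try:
            for r in arm.look_for(p,q)[:4]:
                b=np.array(r['box'])*[640,400,640,400];cx,cy=int(b[0]+b[2]/2),int(b[1]+b[3]/2)
                print(q,round(r['score'],2),b.astype(int),W[cy,cx].round(3))
        except Exception as e: print(q,e)
E
```

```text
{'clock': 0.0, 'joints': array([ 1.00538005,  0.43522213,  0.02499449,  1.57408894, -0.01157231,
        1.13397645, -0.07509008]), 'dq': array([-0.00111707, -0.00083392, -0.00038589,  0.00102154, -0.00080951,
        0.00034211, -0.00127343]), 'joint_efforts': array([ 1.53402566e-04, -6.67867827e+01,  9.84875411e-01, -3.14457607e+01,
       -6.07028184e-02,  4.32703074e-02,  1.70242606e-04]), 'position': array([ 0.27875084, -0.5588377 ,  0.2259489 ]), 'ee_rot': array([-2.67109239e+00,  1.65248546e+00,  2.20224989e-03]), 'force': array([-1.03603575, -0.15186984,  0.17442499]), 'ft_torque': array([ 0.0087424 , -0.00972039,  0.03676207]), 'width': 0.9974881365710676}
top [[376.95845165607795, 0.0, 312.92418120366665], [0.0, 376.95845165607795, 199.78167952139836], [0.0, 0.0, 1.0]] [0.00158253 0.55167059 0.86453996]
clamp 0.72 [229 183  16  18] [0.58  0.191 0.007]
clamp 0.65 [288 152 117  88] [ 0.567 -0.085  0.012]
trigger_pad 0.59 [389 160  10  19] [ 0.626 -0.205  0.043]
block_center 0.75 [231 227  16  22] [0.462 0.18  0.022]
block_center 0.75 [209 255  19  19] [0.397 0.229 0.023]
bloc
[... 910 characters left out ...]
ger_pad 0.58 [411 193  25  47] [0.771 0.103 0.073]
block_center 0.67 [331 154  16  10] [0.357 0.276 0.021]
block_center 0.66 [329 162  15  11] [0.395 0.222 0.022]
block_center 0.64 [336 179  17   9] [0.476 0.166 0.018]
block_center 0.53 [232 200 144  90] [ 0.618 -0.144  0.048]
cassette_mid 0.4 [370 193  16   9] [0.584 0.184 0.007]
cassette_mid 0.39 [299 212  64  34] [ 0.625 -0.062  0.051]
dish 0.69 [420 178  29  13] [0.663 0.364 0.007]
reagent 0.69 [411 192  26  48] [0.771 0.103 0.073]
brush 0.91 [128 240  75  29] [ 0.388 -0.36   0.021]
pivot 0.96 [235 202 140  90] [ 0.621 -0.144  0.044]
fence 0.82 [236 199 138  91] [ 0.623 -0.146  0.052]
presser 0.93 [300 209  60  39] [ 0.624 -0.065  0.052]
```

```bash
python3 - <<'E'
import cv2
a=cv2.imread('pics/top0.png')
c=cv2.resize(a[90:310,150:490],None,fx=2.35,fy=2.35,interpolation=cv2.INTER_CUBIC);cv2.imwrite('pics/top0c.png',c)
E
```

```text
(no output)
```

View pics/top0c.png

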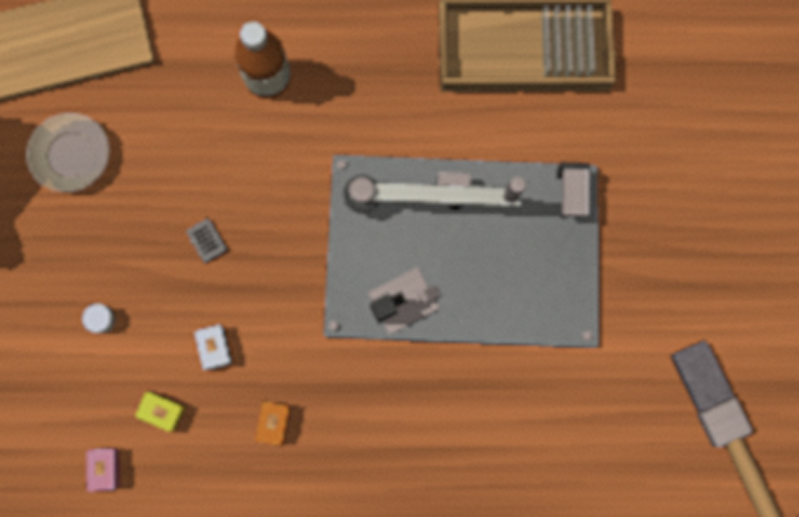

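The white block with the brown speck is at crop (212,347), which is full-frame (240,238). These could be mistaken for it:
- yellow block (160,411)
- orange block (273,423)
- pink block (101,470)
- round white stub (97,318)
- empty grey cassette (207,240)

Next I'll measure the clamp and block poses.

```bash
cat > meas.py <<'E'
from h import *
class D(dict):pass
for n in ['top','scene']:
    p=dict(np.load(f'{n}0.npz'));W=world(p);x,y,z=W[...,0],W[...,1],W[...,2]
    # plate
    m=(abs(z-.012)<.005)&(x>.42)&(x<.76)&(y<.1)&(y>-.3)
    hsv=cv2.cvtColor(p['img'],cv2.COLOR_BGR2HSV)
    g=(hsv[...,1]<60)&(x>.42)&(x<.76)&(y<.1)&(y>-.3)&(z>.004)&(z<.02)
    g=cv2.morphologyEx(g.astype(np.uint8),cv2.MORPH_OPEN,np.ones((3,3)))>0
    # rays intersected with z=.012
    def onplane(u,v,zz):
        M=R.from_rotvec(np.ravel(p['rvec'])).as_matrix();C=-M.T@np.ravel(p['tvec'])
        d=M.T@np.linalg.inv(p['K'])@np.array([u,v,1]);return C+d*(zz-C[2])/d[2]
    vs,us=np.nonzero(g);P=np.array([onplane(u,v,.012)[:2] for u,v in zip(us,vs)],np.float32)
    r=cv2.minAreaRect(P);print(n,'plate',r, np.round(cv2.boxPoints(r),4).tolist(),np.nanmedian(z[g]))
    # block
    b=(hsv[...,1]<70)&(hsv[...,2]>90)&(abs(x-.465)<.05)&(abs(y-.18)<.04)&(z>.014)
    vs,us=np.nonzero(b);P=np.array([onplane(u,v,.02)[:2] for u,v in zip(us,vs)],np.float32)
    if len(P)>4: print('block',len(P),cv2.minAreaRect(P),P.mean(0),np.nanmedian(z[b]))
    # high things above plate
    for lo,hi,t in [(.062,.11,'post'),(.046,.0565,'bar')]:
        k=(z>lo)&(z<hi)&(x>.5)&(x<.7)&(y>-.25)&(y<.05)
        if t=='post': print(t,k.sum(),np.c_[us*0+0] .shape, W[k].mean(0).round(4),W[k].max(0).round(3),W[k].min(0).round(3))
        else: r=cv2.minAreaRect(W[k][:,:2].astype(np.float32));print(t,k.sum(),r)
E
python3 meas.py
```

```text
top plate ((0.5680671334266663, -0.08565714955329895), (0.28693488240242004, 0.19903969764709473), 87.32691192626953) [[0.4620000123977661, -0.22429999709129333], [0.6607999801635742, -0.23360000550746918], [0.6741999983787537, 0.05299999937415123], [0.47530001401901245, 0.062300000339746475]] 0.01254235194278363
block 177 ((0.464771568775177, 0.17950043082237244), (0.04116043448448181, 0.027738304808735847), 15.408329963684082) [0.4646143  0.17939757] 0.020486328203147955
post 65 (177, 1) [ 0.6145 -0.1313  0.0933] [ 0.624 -0.125  0.107] [ 0.609 -0.139  0.063]
bar 520 ((0.5697072148323059, -0.08673260360956192), (0.13524438440799713, 0.241616353392601), 0.37383025884628296)
scene plate ((0.5721410512924194, -0.09081894159317017), (0.293673574924469, 0.2049710601568222), 87.4369888305664) [[0.46320000290870667, -0.2328999936580658], [0.6679999828338623, -0.24210000038146973], [0.6811000108718872, 0.05130000039935112], [0.4763000011444092, 0.060499999672174454]] 0.012035049055569123
block 81 ((0.4670005142688751, 0.1726091057062149), (0.04254530742764473, 0.03800925239920616), 13.814679145812988) [0.4673622  0.17297833] 0.019592221738176846
post 124 (81, 1) [ 0.6197 -0.138   0.0852] [ 0.625 -0.128  0.104] [ 0.61  -0.143  0.062]
bar 452 ((0.5640329718589783, -0.055943481624126434), (0.17326456308364868, 0.13435538113117218), 86.78974151611328)
```

```bash
cat >> h.py <<'E'
def goto(pos,yaw):
    "row (shift mm, turn) from present pose to pos (m), tool down with tool x at yaw (deg)"
    s=arm.observe();R0=R.from_rotvec(s['ee_rot']);a=np.radians(yaw)
    X=[np.cos(a),np.sin(a),0];Z=[0,0,-1];Rt=R.from_matrix(np.c_[X,np.cross(Z,X),Z])
    d=R0.inv().apply(np.array(pos)-s['position'])*1000;t=(R0.inv()*Rt).as_rotvec()
    print(d.round(1),t.round(4))
O=np.array([.5735,-.0759]);YAW=-2.67
def cw(x,y,z,O=O):
    a=np.radians(YAW);return [O[0]+(np.cos(a)*x-np.sin(a)*y)/1000,O[1]+(np.sin(a)*x+np.cos(a)*y)/1000,z/1000]
E
python3 - <<'E'
from h import *
print(cw(45,-55,0));goto(cw(45,-55,190),YAW)
E
```

```text
[np.float64(0.6158890596593352), np.float64(-0.13293654636456637), 0.0]
[-231.1 -491.7   36.7] [ 0.0000e+00 -1.0000e-04 -1.0615e+00]
```

Call:
play_rows(motion=[[1, -231, -492, 37, 0, 0, -1.0615], [1, -231, -492, 37, 0, 0, -1.0615], [1, -231, -492, 37, 0, 0, -1.0615], [1, -231, -492, 37, 0, 0, -1.0615], [1, -231, -492, 37, 0, 0, -1.0615], [1, -231, -492, 37, 0, 0, -1.0615], [1, -231, -492, 37, 0, 0, -1.0615], [1, -231, -492, 37, 0, 0, -1.0615], [1, -231, -492, 37, 0, 0, -1.0615], [1, -231, -492, 37, 0, 0, -1.0615]], force=30)

```text
clock: 2.3
position: [0.5895, -0.1666, 0.1928]
ee_rot: [3.14, -0.074, 0.001]
force: [-0.1, -1.1, -0.7]
width: 0.999
```

```bash
python3 - <<'E'
from h import *
goto(cw(45,-55,190),YAW)
p=arm.get_image('wrist');cv2.imwrite('pics/w1.png',p['img']);print(p['K'],p['depth'].max())
for n in ['top']:
    p=arm.get_image(n);cv2.imwrite('pics/t1.png',p['img'])
print(arm.observe()['position'],arm.observe()['ee_rot'])
E
```

```text
[ 24.8 -34.9   2.8] [ 0.0003 -0.0004 -0.0005]
[[309.70691629   0.         325.11392009]
 [  0.         309.70691629 195.44949781]
 [  0.           0.           1.        ]] 1.2333001
[ 0.59232622 -0.15905292  0.19252496] [-3.13613807  0.05666277 -0.00345233]
```

View pics/w1.png

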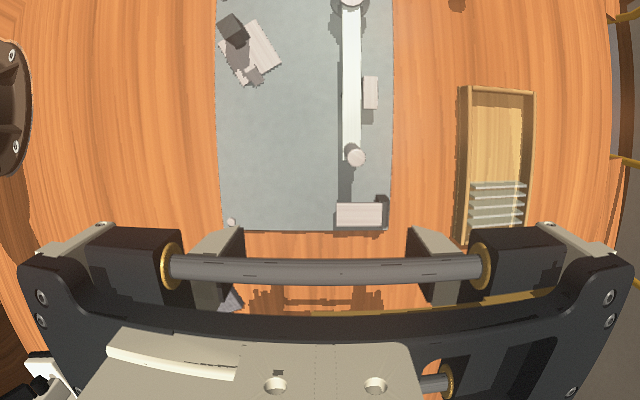

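The wrist view shows the post at (355,155), the fence at (371,92), the trigger at (359,214) and the pivot at (352,2). I'll localise these from the wrist depth.

```bash
cat >> h.py <<'E'
def wworld(p):
    d=p['depth'];h,w=d.shape;K=p['K'];u,v=np.meshgrid(np.arange(w),np.arange(h))
    x=(u-K[0,2])/K[0,0];y=(v-K[1,2])/K[1,1];r=np.hypot(x,y)+1e-9;t=np.tan(np.minimum(r,1.5))/r
    c=np.stack([x*t*d,y*t*d,d],-1);W=(c-np.ravel(p['tvec']))@R.from_rotvec(np.ravel(p['rvec'])).as_matrix();W[d==0]=np.nan;return W
E
cat > wm.py <<'E'
from h import *
p=arm.get_image('wrist');W=wworld(p);z=W[...,2]
a=np.radians(YAW);X=np.array([np.cos(a),np.sin(a)]);Y=np.array([-X[1],X[0]])
C=np.stack([(W[...,:2]-O)@X,(W[...,:2]-O)@Y,z],-1)*1000
def rep(n,lo,hi,x0,x1,y0,y1):
    k=(C[...,2]>lo)&(C[...,2]<hi)&(C[...,0]>x0)&(C[...,0]<x1)&(C[...,1]>y0)&(C[...,1]<y1)
    if k.sum()>5:
        r=cv2.minAreaRect(C[k][:,:2].astype(np.float32));print(n,k.sum(),'med',np.median(C[k],0).round(1),'rect',np.round(r[0],1),np.round(r[1],1),round(r[2],1))
rep('fence',32,39,30,95,-30,45)
rep('trig',37,46,0,100,-150,-100)
rep('pivot',54,62,20,70,80,125)
rep('posttop',98,106,10,90,-90,-20)
rep('bar',49,55,20,70,-40,70)
rep('plate',9.5,15,-130,130,-170,150)
E
python3 wm.py
```

```text
fence 502 med [65.8  4.2 34.4] rect [55.5 -0.7] [56.5 37.2] 89.8
trig 1208 med [  59.9 -123.4   39.3] rect [  61.  -124.1] [57.5 30.6] 1.0
pivot 330 med [45.5 96.6 56.4] rect [45.3 95.3] [24.9 15.9] 2.8
posttop 269 med [ 45.7 -53.7 100.2] rect [ 45.4 -53.9] [15. 14.] 89.5
bar 2016 med [45.6 13.8 50.4] rect [45.6 15. ] [ 18.3 109.6] 0.5
plate 30239 med [-13.2 -15.7  10.5] rect [ -4.2 -13.1] [200.  281.9] 0.0
```

```bash
sed -i 's/O=np.array(\[.5735,-.0759\])/O=np.array([.5740,-.0751])/' h.py; python3 - <<'E'
from h import *
goto(cw(45,-55,190),YAW);goto(cw(45,-55,66),YAW)
print(arm.observe()['position'],arm.observe()['force'])
E
```

```text
[ 24.8 -32.1   2.5] [-0.0023 -0.0005  0.007 ]
[ 24.7 -31.8 126.5] [-0.0023 -0.0005  0.007 ]
[ 0.59033127 -0.16324798  0.19244889] [-0.05934876 -1.34805267 -0.72468365]
```

Call:
play_rows(motion=[[1, 25, -32, 2, 0, 0, 0.007], [1, 25, -32, 2, 0, 0, 0.007], [1, 25, -32, 40, 0, 0, 0.007], [1, 25, -32, 80, 0, 0, 0.007], [1, 25, -32, 110, 0, 0, 0.007], [1, 25, -32, 126, 0, 0, 0.007], [1, 25, -32, 126, 0, 0, 0.007], [1, 25, -32, 126, 0, 0, 0.007]])

```text
clock: 3.25
position: [0.6166, -0.1329, 0.067]
ee_rot: [-3.139, 0.075, -0.001]
force: [-0.2, -0.8, 0.8]
width: 0.999
```

```bash
python3 - <<'E'
from h import *
goto(cw(45,-55,66),YAW)
for i in range(3): print(arm.observe()['clock'],arm.observe()['position'],arm.observe()['force'],arm.observe()['dq'].round(3))
E
```

```text
[-0.3 -0.7  1. ] [-0.002  -0.0006 -0.0009]
3.25 [ 0.61662186 -0.13287633  0.06703944] [-0.17102681 -0.84933241  0.75865612] [-0.003 -0.021 -0.006 -0.017 -0.002  0.001 -0.002]
3.25 [ 0.61662186 -0.13287633  0.06703944] [-0.17102681 -0.84933241  0.75865612] [-0.003 -0.021 -0.006 -0.017 -0.002  0.001 -0.002]
3.25 [ 0.61662186 -0.13287633  0.06703944] [-0.17102681 -0.84933241  0.75865612] [-0.003 -0.021 -0.006 -0.017 -0.002  0.001 -0.002]
```

Call:
play_rows(motion=[[-1, 0, 0, 0, 0, 0, 0], [-1, 0, 0, 0, 0, 0, 0], [-1, 0, 0, 0, 0, 0, 0], [-1, 0, 0, 0, 0, 0, 0], [-1, 0, 0, 0, 0, 0, 0], [-1, 0, 0, 0, 0, 0, 0]], force=35)

```text
clock: 3.85
position: [0.6167, -0.1328, 0.0671]
ee_rot: [-3.139, 0.074, -0.001]
force: [-0.3, 0.3, 0.0]
width: 0.524
```

Call:
play_rows(motion=[[-1, 0, 0, 0, 0, 0, 0], [-1, 0, 0, 0, 0, 0, 0], [-1, 0, 0, 0, 0, 0, 0], [-1, 0, 0, 0, 0, 0, 0], [-1, 0, 0, 0, 0, 0, 0], [-1, 0, 0, 0, 0, 0, 0]])

```text
clock: 4.45
position: [0.6165, -0.1328, 0.0671]
ee_rot: [-3.139, 0.074, -0.001]
force: [-0.1, 0.6, 2.3]
width: 0.168
```

Call:
play_rows(motion=[[-1, -9.3, -0.3, 0, 0, 0, 0.06], [-1, -18.6, -1.1, 0, 0, 0, 0.12], [-1, -27.7, -2.5, 0, 0, 0, 0.18], [-1, -36.8, -4.4, 0, 0, 0, 0.24], [-1, -45.8, -6.9, 0, 0, 0, 0.3], [-1, -54.6, -9.9, 0, 0, 0, 0.36], [-1, -63.2, -13.5, 0, 0, 0, 0.42], [-1, -71.6, -17.5, 0, 0, 0, 0.48], [-1, -79.7, -22.1, 0, 0, 0, 0.54], [-1, -87.5, -27.1, 0, 0, 0, 0.6]])

```text
clock: 5.45
position: [0.5318, -0.1029, 0.0672]
ee_rot: [-2.975, 1.004, -0.005]
force: [6.8, -5.1, -9.6]
width: 0.167
```

```bash
cat > q.py <<'E'
from h import *
import sys
s=arm.observe();a=np.radians(YAW);X=np.array([np.cos(a),np.sin(a)]);Y=np.array([-X[1],X[0]])
v=s['position'][:2]-cw(45,100,0)[:2];c=[v@X,v@Y];q=np.arctan2(-c[0],-c[1]);T=-np.cos(q)*X+np.sin(q)*Y;Rd=-np.sin(q)*X-np.cos(q)*Y
print('q',q.round(3),'r',np.hypot(*c)*1000,'Ftan(opposing +)',-(s['force'][:2]@T).round(1),'Frad',(s['force'][:2]@Rd).round(1),'Fz',s['force'][2].round(1),'z',s['position'][2].round(4),'w',s['width'].round(3))
for t in sys.argv[1:]:
    t=float(t);goto(cw(45-155*np.sin(t),100-155*np.cos(t),66),YAW-np.degrees(t))
E
python3 q.py 0.65 .7 .75
```

```text
Traceback (most recent call last):
  File "q.py", line 5, in <module>
    print('q',q.round(3),'r',np.hypot(*c)*1000,'Ftan(opposing +)',-(s['force'][:2]@T).round(1),'Frad',(s['force'][:2]@Rd).round(1),'Fz',s['force'][2].round(1),'z',s['position'][2].round(4),'w',s['width'].round(3))
                                                                                                                                                                                                 ^^^^^^^^^^^^^^^^
AttributeError: 'float' object has no attribute 'round'
```

```bash
sed -i "s/s\['width'\].round(3)/round(s['width'],3)/" q.py; python3 q.py 0.65 .7 .75
```

```text
q 0.584 r 155.59151313005867 Ftan(opposing +) 8.5 Frad 0.1 Fz -9.6 z 0.0672 w 0.167
[-10.2  -0.7   1.1] [-0.0027 -0.0027  0.046 ]
[-17.9  -1.3   1.1] [-0.0028 -0.0026  0.096 ]
[-25.6  -2.2   1.1] [-0.0029 -0.0025  0.146 ]
```

Call:
play_rows(motion=[[-1, -5, -0.3, 0.5, 0, 0, 0.02], [-1, -10.2, -0.7, 1, 0, 0, 0.046], [-1, -15, -1.0, 1, 0, 0, 0.07], [-1, -20, -1.5, 1, 0, 0, 0.11], [-1, -25.6, -2.2, 1, 0, 0, 0.146], [-1, -25.6, -2.2, 1, 0, 0, 0.146], [-1, -25.6, -2.2, 1, 0, 0, 0.146]])

```text
clock: 6.15
position: [0.5143, -0.0878, 0.067]
ee_rot: [-2.894, 1.22, -0.011]
force: [2.4, -8.0, 4.0]
width: 0.168
```

```bash
python3 q.py .78 .80 .82 .84
```

```text
q 0.733 r 155.44511622946243 Ftan(opposing +) 7.3 Frad 4.0 Fz 4.0 z 0.067 w 0.168
[-7.3 -0.5  0.9] [-0.0037 -0.0063  0.0286]
[-10.4  -0.6   0.9] [-0.0038 -0.0062  0.0486]
[-13.4  -0.8   0.9] [-0.0039 -0.0062  0.0686]
[-16.5  -1.    0.9] [-0.0039 -0.0061  0.0886]
```

Call:
play_rows(motion=[[-1, -2.5, -0.1, 0, 0, 0, 0.01], [-1, -5, -0.3, 0, 0, 0, 0.02], [-1, -7.3, -0.5, 0, 0, 0, 0.03], [-1, -7.3, -0.5, 0, 0, 0, 0.03]])

```text
clock: 6.55
position: [0.5104, -0.0839, 0.0671]
ee_rot: [-2.875, 1.266, -0.015]
force: [4.1, -6.7, -4.5]
width: 0.17
```

```bash
python3 q.py .78 .80 .82 .84
```

```text
q 0.769 r 155.51631534814436 Ftan(opposing +) 7.6 Frad 1.6 Fz -4.5 z 0.0671 w 0.17
[-1.7 -0.5  1.1] [-0.004  -0.0086 -0.003 ]
[-4.8 -0.5  1. ] [-0.004  -0.0086  0.017 ]
[-7.9 -0.6  1. ] [-0.0041 -0.0086  0.037 ]
[-11.   -0.7   1. ] [-0.0042 -0.0085  0.057 ]
```

Call:
play_rows(motion=[[-1, -3, -0.2, 0, 0, 0, 0.01], [-1, -6, -0.4, 0, 0, 0, 0.03], [-1, -9, -0.6, 0, 0, 0, 0.05], [-1, -9, -0.6, 0, 0, 0, 0.05]])

```text
clock: 6.95
position: [0.5054, -0.0783, 0.0671]
ee_rot: [2.841, -1.34, 0.018]
force: [3.7, -6.3, -5.2]
width: 0.168
```

```bash
python3 q.py .84 .86 .88
```

```text
q 0.817 r 155.46803399667203 Ftan(opposing +) 7.2 Frad 1.3 Fz -5.2 z 0.0671 w 0.168
[-3.6 -0.4  1.1] [-0.0046 -0.0106  0.0053]
[-6.7 -0.5  1. ] [-0.0047 -0.0105  0.0253]
[-9.8 -0.6  1. ] [-0.0048 -0.0105  0.0453]
```

Call:
play_rows(motion=[[-1, -3, -0.2, 0, 0.0, 0, 0.02], [-1, -6, -0.4, 0, 0, 0, 0.03], [-1, -9, -0.6, 0, 0, 0, 0.045], [-1, -11, -0.8, 0, 0, 0, 0.055], [-1, -11, -0.8, 0, 0, 0, 0.055]])

```text
clock: 7.45
position: [0.4998, -0.0712, 0.0671]
ee_rot: [2.801, -1.42, 0.022]
force: [3.7, -7.5, -4.2]
width: 0.17
```

```bash
python3 q.py .9 .92 .94
```

```text
q 0.875 r 155.3876586152492 Ftan(opposing +) 8.2 Frad 1.6 Fz -4.2 z 0.0671 w 0.17
[-3.9 -0.4  1. ] [-0.0053 -0.0128  0.0085]
[-7.  -0.4  1. ] [-0.0054 -0.0127  0.0285]
[-10.1  -0.5   1. ] [-0.0055 -0.0126  0.0485]
```

Call:
play_rows(motion=[[-1, -3, -0.2, 0, 0, -0.003, 0.01], [-1, -6, -0.4, 0, 0, -0.005, 0.03], [-1, -8, -0.5, 0, 0, -0.005, 0.04], [-1, -8, -0.5, 0, 0, -0.005, 0.04]])

```text
clock: 7.85
position: [0.4963, -0.0663, 0.0671]
ee_rot: [-2.772, 1.478, -0.018]
force: [4.6, -8.0, -4.5]
width: 0.165
```

```bash
python3 q.py .92 .94 .96
```

```text
q 0.914 r 155.35264614142588 Ftan(opposing +) 9.2 Frad 0.9 Fz -4.5 z 0.0671 w 0.165
[-1.  -0.3  1.1] [-0.0059 -0.01   -0.0133]
[-4.1 -0.3  1.1] [-0.006  -0.01    0.0067]
[-7.2 -0.4  1.1] [-0.0061 -0.0099  0.0267]
```

Call:
play_rows(motion=[[-1, -2.5, -0.1, 0, 0, -0.003, 0.005], [-1, -5, -0.3, 0, 0, -0.005, 0.015], [-1, -7, -0.4, 0, 0, -0.005, 0.027], [-1, -7, -0.4, 0, 0, -0.005, 0.027]])

```text
clock: 8.25
position: [0.4937, -0.0626, 0.0671]
ee_rot: [-2.748, 1.518, -0.016]
force: [4.7, -7.3, -4.9]
width: 0.167
```

```bash
python3 q.py .96 .98 1.0
```

```text
q 0.943 r 155.36189045401346 Ftan(opposing +) 8.7 Frad 0.1 Fz -4.9 z 0.0671 w 0.167
[-2.6 -0.3  1.1] [-0.0066 -0.0077 -0.0025]
[-5.7 -0.3  1.1] [-0.0067 -0.0077  0.0175]
[-8.8 -0.4  1. ] [-0.0067 -0.0076  0.0375]
```

Call:
play_rows(motion=[[-1, -2.5, -0.1, 0, 0, -0.003, 0.01], [-1, -5, -0.3, 0, 0, -0.005, 0.02], [-1, -7, -0.4, 0, 0, -0.005, 0.03], [-1, -7, -0.4, 0, 0, -0.005, 0.03]])

```text
clock: 8.65
position: [0.4911, -0.0582, 0.0671]
ee_rot: [-2.722, 1.56, -0.012]
force: [2.9, -6.4, -3.3]
width: 0.169
```

```bash
python3 q.py .98 1.0 1.02
```

```text
q 0.976 r 155.2832707152558 Ftan(opposing +) 6.9 Frad 0.9 Fz -3.3 z 0.0671 w 0.169
[-0.6 -0.3  1.1] [-0.007  -0.0048 -0.0142]
[-3.7 -0.3  1.1] [-0.007  -0.0047  0.0058]
[-6.8 -0.3  1.1] [-0.0071 -0.0046  0.0258]
```

Call:
play_rows(motion=[[-1, -2, -0.1, 0, 0, -0.002, 0.006], [-1, -4, -0.2, 0, 0, -0.003, 0.015], [-1, -5.5, -0.3, 0, 0, -0.003, 0.023], [-1, -5.5, -0.3, 0, 0, -0.003, 0.023]])

```text
clock: 9.05
position: [0.4892, -0.0551, 0.0671]
ee_rot: [-2.703, 1.593, -0.011]
force: [3.2, -6.2, -4.7]
width: 0.168
```

```bash
python3 q.py 1.0 1.02
```

```text
q 0.999 r 155.2994720988577 Ftan(opposing +) 6.9 Frad 0.4 Fz -4.7 z 0.0671 w 0.168
[-0.1 -0.3  1.1] [-0.0073 -0.0039 -0.0188]
[-3.2 -0.3  1.1] [-0.0074 -0.0038  0.0012]
```

Call:
play_rows(motion=[[-1, -2, -0.1, 0, 0, -0.002, 0], [-1, -4, -0.2, 0, 0, -0.003, 0.006], [-1, -5.5, -0.3, 0, 0, -0.003, 0.015], [-1, -5.5, -0.3, 0, 0, -0.003, 0.015]])

```text
clock: 9.45
position: [0.4873, -0.0516, 0.0671]
ee_rot: [-2.689, 1.615, -0.009]
force: [1.1, -3.4, -2.9]
width: 0.164
```

```bash
python3 q.py 1.02 1.04
```

```text
q 1.025 r 155.28952000583385 Ftan(opposing +) 3.5 Frad 0.6 Fz -2.9 z 0.0671 w 0.164
[ 0.8 -0.3  1.1] [-0.0075 -0.0024 -0.0153]
[-2.3 -0.3  1.1] [-0.0075 -0.0023  0.0047]
```

Call:
play_rows(motion=[[-1, -1.5, -0.1, 0, 0, 0, 0.005], [-1, -3, -0.2, 0, 0, 0, 0.015], [-1, -4, -0.3, 0, 0, 0, 0.02], [-1, -4, -0.3, 0, 0, 0, 0.02]])

```text
clock: 9.85
position: [0.486, -0.0493, 0.0671]
ee_rot: [-2.672, 1.644, -0.011]
force: [1.6, -6.4, -3.4]
width: 0.164
```

```bash
python3 q.py 1.04 1.06
```

```text
q 1.042 r 155.2551617466677 Ftan(opposing +) 6.4 Frad 1.5 Fz -3.4 z 0.0671 w 0.164
[ 0.4 -0.3  1.1] [-0.0076 -0.0038 -0.0166]
[-2.7 -0.2  1.1] [-0.0076 -0.0037  0.0034]
```

Call:
play_rows(motion=[[-1, -1.5, -0.1, 0, 0, 0, 0], [-1, -3, -0.2, 0, 0, 0, 0.005], [-1, -4, -0.3, 0, 0, 0, 0.01], [-1, -4, -0.3, 0, 0, 0, 0.01]])

```text
clock: 10.25
position: [0.4851, -0.0473, 0.0671]
ee_rot: [-2.663, 1.66, -0.014]
force: [3.4, -7.7, -5.2]
width: 0.164
```

```bash
python3 q.py 1.06 1.08
```

```text
q 1.056 r 155.24084485587025 Ftan(opposing +) 8.4 Frad 0.5 Fz -5.2 z 0.0671 w 0.164
[-0.6 -0.2  1.1] [-0.0078 -0.0057 -0.0084]
[-3.7 -0.2  1. ] [-0.0079 -0.0057  0.0116]
```

Call:
play_rows(motion=[[-1, -1.5, -0.1, 0, 0, 0, 0], [-1, -3, -0.2, 0, 0, 0, 0.007], [-1, -4, -0.3, 0, 0, 0, 0.012], [-1, -4, -0.3, 0, 0, 0, 0.012]])

```text
clock: 10.65
position: [0.4841, -0.0454, 0.0671]
ee_rot: [-2.652, 1.679, -0.017]
force: [2.3, -7.6, -4.3]
width: 0.167
```

```bash
python3 q.py 1.08 1.1
```

```text
q 1.07 r 155.23154585480702 Ftan(opposing +) 7.8 Frad 1.2 Fz -4.3 z 0.0671 w 0.167
[-1.5 -0.2  1.1] [-0.0081 -0.0076 -0.0021]
[-4.6 -0.2  1. ] [-0.0082 -0.0076  0.0179]
```

Call:
play_rows(motion=[[-1, -1.5, -0.1, 0, 0, -0.002, 0.005], [-1, -3, -0.2, 0, 0, -0.003, 0.01], [-1, -4.5, -0.3, 0, 0, -0.003, 0.02], [-1, -4.5, -0.3, 0, 0, -0.003, 0.02]])

```text
clock: 11.05
position: [0.4834, -0.0438, 0.0671]
ee_rot: [-2.633, 1.708, -0.017]
force: [4.9, -11.4, -7.0]
width: 0.166
```

```bash
python3 q.py 1.1 1.12;python3 -c "
from h import *
s=arm.observe();print(s['ft_torque'],s['force'],s['joint_efforts'].round(2))
p=arm.get_image('scene');cv2.imwrite('pics/s2.png',cv2.resize(p['img'][170:320,190:430],None,fx=3,fy=3,interpolation=cv2.INTER_CUBIC))"
```

```text
q 1.081 r 155.1975335232282 Ftan(opposing +) 12.4 Frad 0.4 Fz -7.0 z 0.0671 w 0.166
[-2.9 -0.1  1.1] [-0.0088 -0.0075 -0.0044]
[-6.  -0.2  1. ] [-0.0089 -0.0075  0.0156]
[-2.07048914 -0.63814979  0.15484858] [  4.90330671 -11.38453581  -7.00204362] [ -5.27 -57.35  -5.41 -19.54  -2.42   1.02  -0.37]
```

View pics/s2.png

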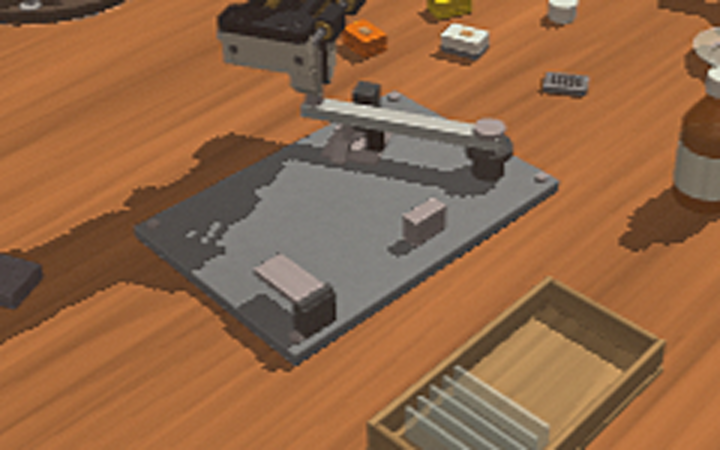

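The arm is drawn back over the sear and the force is now rising steeply, as it would at the buffer. I'll keep going gently towards 18 N.

Call:
play_rows(motion=[[-1, -1.5, -0.1, 0, 0, -0.002, 0.003], [-1, -3, -0.1, 0, 0, -0.003, 0.006], [-1, -4.5, -0.1, 0, 0, -0.003, 0.01], [-1, -4.5, -0.1, 0, 0, -0.003, 0.01]])

```text
clock: 11.5
position: [0.483, -0.0429, 0.0671]
ee_rot: [-2.622, 1.724, -0.019]
force: [6.1, -13.0, -9.1]
width: 0.169
```

```bash
python3 q.py 1.1 1.12
```

```text
q 1.088 r 155.18654819894465 Ftan(opposing +) 14.4 Frad -0.0 Fz -9.1 z 0.0671 w 0.169
[-1.9 -0.1  1.1] [-0.0098 -0.0085 -0.0168]
[-5.  -0.1  1.1] [-0.0099 -0.0084  0.0032]
```

Call:
play_rows(motion=[[-1, -2, -0.1, 0, 0, -0.002, 0], [-1, -3.5, -0.1, 0, 0, -0.003, 0], [-1, -5, -0.1, 0, 0, -0.003, 0], [-1, -5, -0.1, 0, 0, -0.003, 0]])

```text
clock: 11.9
position: [0.4827, -0.0422, 0.0671]
ee_rot: [-2.619, 1.728, -0.023]
force: [6.8, -15.8, -10.3]
width: 0.166
```

```bash
python3 q.py 1.1 1.12
```

```text
q 1.093 r 155.17330965862408 Ftan(opposing +) 17.2 Frad 0.5 Fz -10.3 z 0.0671 w 0.166
[-1.1 -0.1  1.1] [-0.011  -0.0101 -0.0198]
[-4.2 -0.1  1.1] [-0.0111 -0.01    0.0002]
```

Call:
play_rows(motion=[[-1, -2, -0.1, 0, 0, -0.002, 0], [-1, -4, -0.1, 0, 0, -0.003, 0], [-1, -5.5, -0.1, 0, 0, -0.003, 0], [-1, -5.5, -0.1, 0, 0, -0.003, 0]])

```text
clock: 12.3
position: [0.4824, -0.0416, 0.0671]
ee_rot: [-2.616, 1.733, -0.027]
force: [9.6, -19.1, -11.8]
width: 0.164
```

```bash
python3 q.py 1.05 1.03 1.0
```

```text
q 1.097 r 155.1426793414335 Ftan(opposing +) 21.4 Frad -0.8 Fz -11.8 z 0.0671 w 0.164
[ 7.3 -0.5  1.2] [-0.012  -0.0127 -0.0735]
[10.3 -0.8  1.3] [-0.0119 -0.0128 -0.0935]
[15.  -1.3  1.3] [-0.0117 -0.013  -0.1235]
```

That's 21.4 N with a 4 N/mm slope, so it's caught. I'll ease back to confirm the sear holds.

Call:
play_rows(motion=[[-1, 1.5, 0, 0, 0, 0, 0], [-1, 3, -0.1, 0, 0, 0, 0], [-1, 4.5, -0.2, 0, 0, 0, -0.02], [-1, 6, -0.3, 0, 0, 0, -0.02], [-1, 6, -0.3, 0, 0, 0, -0.02]])

```text
clock: 12.8
position: [0.4855, -0.0484, 0.0671]
ee_rot: [-2.633, 1.708, -0.029]
force: [3.1, -6.2, -5.8]
width: 0.165
```

```bash
python3 q.py 1.05 1.03 1.0
```

```text
q 1.049 r 155.29838962461395 Ftan(opposing +) 6.9 Frad 0.1 Fz -5.8 z 0.0671 w 0.165
[-0.2 -0.3  1.1] [-0.0119 -0.0142 -0.0542]
[ 2.9 -0.5  1.1] [-0.0118 -0.0143 -0.0742]
[ 7.5 -0.9  1.2] [-0.0115 -0.0145 -0.1042]
```

Call:
play_rows(motion=[[-1, 1.5, -0.1, 0, 0, 0, -0.02], [-1, 3, -0.2, 0, 0, 0, -0.03], [-1, 4.5, -0.3, 0, 0, 0, -0.04], [-1, 4.5, -0.3, 0, 0, 0, -0.04], [-1, 4.5, -0.3, 0, 0, 0, -0.04]])

```text
clock: 13.3
position: [0.4864, -0.0503, 0.067]
ee_rot: [-2.668, 1.653, -0.024]
force: [-3.7, 7.0, 2.5]
width: 0.167
```

```bash
python3 q.py 1.03 1.0
```

```text
q 1.035 r 155.39292201758414 Ftan(opposing +) -7.9 Frad -0.0 Fz 2.5 z 0.067 w 0.167
[ 0.8 -0.4  1. ] [-0.0104 -0.0118 -0.0324]
[ 5.4 -0.6  1.1] [-0.0102 -0.012  -0.0624]
```

It holds: it resists at -7.9 N when pushed towards shut at 1.035 rad. I'll release the post and lift.

Call:
play_rows(motion=[[0, -0.3, 0, 0, 0, 0, 0], [0, -0.3, 0, 0, 0, 0, 0], [0, -0.3, 0, 0, 0, 0, 0], [0, -0.3, 0, 0, 0, 0, 0], [0, 0, 0, -20, 0, 0, 0], [0, 0, 0, -60, 0, 0, 0], [0, 0, 0, -100, 0, 0, 0], [0.2, 0, 0, -130, 0, 0, 0], [0.2, 0, 0, -130, 0, 0, 0]])

```text
clock: 14.2
position: [0.4871, -0.0498, 0.2011]
ee_rot: [-2.665, 1.651, -0.035]
force: [-0.5, -0.7, -0.1]
width: 0.589
```

```bash
python3 - <<'E'
from h import *
p=arm.get_image('top');cv2.imwrite('pics/t3.png',cv2.resize(p['img'][90:310,150:490],None,fx=2.35,fy=2.35))
np.savez('top0.npz',**{k:p[k] for k in['img','depth','K','rvec','tvec']})
goto([.4647,.1795,.12],15.4);print(arm.observe()['joints'].round(2))
E
python3 meas.py|grep block; python3 wm.py
```

```text
[-215.9  -81.9   77.2] [-0.0028 -0.0218 -1.3782]
[ 0.02  0.23 -0.04  1.95  0.02  0.94 -1.14]
block 180 ((0.46482595801353455, 0.17920830845832825), (0.04112168774008751, 0.028340307995676994), 15.696043968200684) [0.4644676  0.17901622] 0.02036879362737449
block 81 ((0.4670005142688751, 0.1726091057062149), (0.04254530742764473, 0.03800925239920616), 13.814679145812988) [0.4673622  0.17297833] 0.019592221738176846
fence 425 med [65.1  3.2 34.3] rect [65.6  2.9] [34.  16.1] 89.4
trig 923 med [  59.2 -123.8   39.3] rect [  59.8 -124.2] [30.6 57.9] 89.2
pivot 500 med [44.5 99.5 56.3] rect [44.7 99.7] [25.9 23.1] 29.1
plate 28892 med [-7.  -5.8 10.5] rect [-4.9 -9.9] [199.5 289.9] 0.1
```

View pics/t3.png

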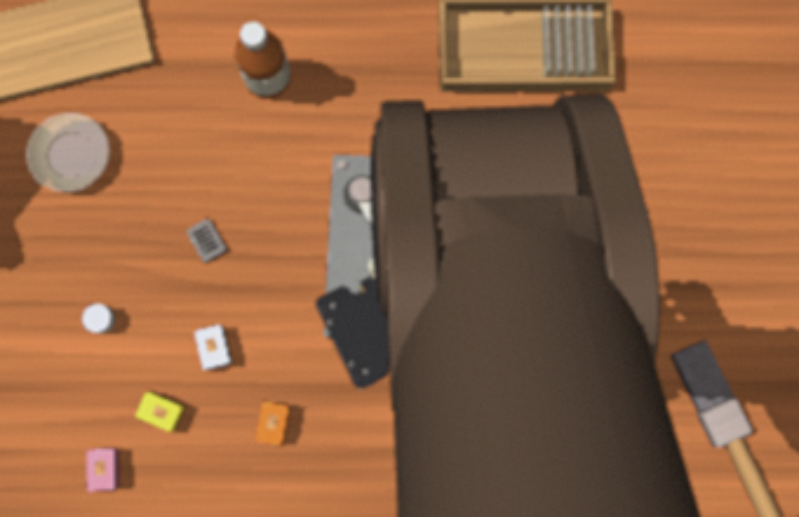

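Call:
play_rows(motion=[[0.5, -216, -82, 60, 0, -0.022, -1.378], [0.5, -216, -82, 60, 0, -0.022, -1.378], [0.5, -216, -82, 60, 0, -0.022, -1.378], [0.5, -216, -82, 60, 0, -0.022, -1.378], [0.5, -216, -82, 60, 0, -0.022, -1.378], [0.5, -216, -82, 60, 0, -0.022, -1.378], [0.5, -216, -82, 60, 0, -0.022, -1.378], [0.5, -216, -82, 60, 0, -0.022, -1.378], [0.5, -216, -82, 60, 0, -0.022, -1.378], [0.5, -216, -82, 60, 0, -0.022, -1.378]])

```text
clock: 15.3
position: [0.4623, 0.1793, 0.1343]
ee_rot: [-3.11, -0.425, 0.007]
force: [0.0, 0.2, 0.5]
width: 0.75
```

```bash
cat > wb.py <<'E'
from h import *
p=arm.get_image('wrist');W=wworld(p);hsv=cv2.cvtColor(p['img'],cv2.COLOR_BGR2HSV)
x,y,z=[W[...,i] for i in range(3)]
k=(z>.013)&(z<.026)&(abs(x-.465)<.04)&(abs(y-.179)<.04)
P=W[k][:,:2].astype(np.float32);print(k.sum(),cv2.minAreaRect(P),np.median(W[k],0))
vs,us=np.nonzero(k);print(us.min(),us.max(),vs.min(),vs.max())
v0,u0=int(vs.mean()),int(us.mean());cv2.imwrite('pics/wb.png',cv2.resize(p['img'][max(0,v0-60):v0+60,max(0,u0-80):u0+80],None,fx=4,fy=4))
goto([.4648,.1793,.004],15.5)
E
python3 wb.py
```

```text
1361 ((0.46515077352523804, 0.18093250691890717), (0.04109085723757744, 0.02815992198884487), 14.891413688659668) [0.46428878 0.18151399 0.01839   ]
306 351 176 206
[  2.7   1.  130.5] [-0.0031  0.0037 -0.0015]
```

View pics/wb.png

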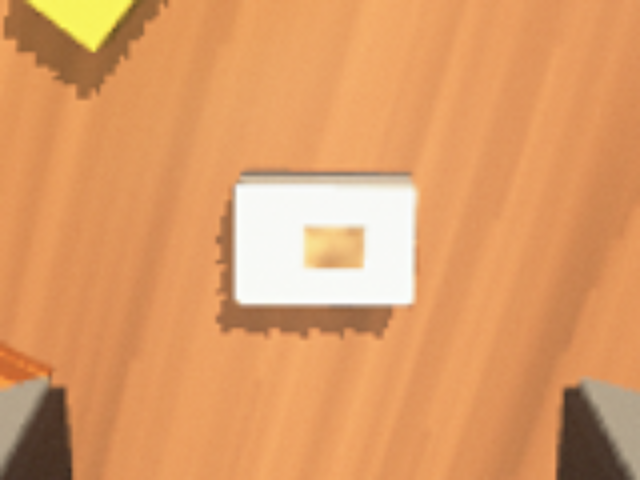

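It's the white wax block with the brown speck, at crop (325,243). Descend and grip.

Call:
play_rows(motion=[[0.5, 3.2, 0.1, 40, 0, 0, 0], [0.5, 3.2, 0.1, 80, 0, 0, 0], [0.5, 3.2, 0.1, 110, 0, 0, 0], [0.5, 3.2, 0.1, 129, -0.003, 0.004, 0.004], [0.5, 3.2, 0.1, 129, -0.003, 0.004, 0.004], [-1, 3.2, 0.1, 129, -0.003, 0.004, 0.004], [-1, 3.2, 0.1, 129, -0.003, 0.004, 0.004], [-1, 3.2, 0.1, 129, -0.003, 0.004, 0.004], [-1, 3.2, 0.1, 129, -0.003, 0.004, 0.004], [-1, 3.2, 0.1, 129, -0.003, 0.004, 0.004]], force=12)

```text
clock: 16.35
position: [0.4656, 0.1804, 0.0064]
ee_rot: [-3.114, -0.414, -0.003]
force: [-1.0, -1.2, 8.1]
width: 0.447
```

Call:
play_rows(motion=[[-1, 0, 0, 0, 0, 0, 0], [-1, 0, 0, 0, 0, 0, 0], [-1, 0, 0, 0, 0, 0, 0], [-1, 0, 0, -30, 0, 0, 0], [-1, 0, 0, -80, 0, 0, 0], [-1, 0, 0, -120, 0, 0, 0], [-1, 0, 0, -120, 0, 0, 0]])

```text
clock: 17.05
position: [0.4681, 0.182, 0.1313]
ee_rot: [-3.111, -0.414, -0.015]
force: [1.7, 0.1, -0.0]
width: 0.444
```

```bash
python3 - <<'E'
from h import *
goto(cw(39,3,120),YAW+90);print(arm.observe()['joints'].round(2))
E
```

```text
[ 72.9 285.   11.6] [ 0.0051 -0.0096 -1.2597]
[-0.14  0.38 -0.43  1.97  0.22  0.83 -0.43]
```

Call:
play_rows(motion=[[-1, 73, 285, 11, 0.005, -0.0096, -1.26], [-1, 73, 285, 11, 0.005, -0.0096, -1.26], [-1, 73, 285, 11, 0.005, -0.0096, -1.26], [-1, 73, 285, 11, 0.005, -0.0096, -1.26], [-1, 73, 285, 11, 0.005, -0.0096, -1.26], [-1, 73, 285, 11, 0.005, -0.0096, -1.26], [-1, 73, 285, 11, 0.005, -0.0096, -1.26], [-1, 73, 285, 11, 0.005, -0.0096, -1.26], [-1, 73, 285, 11, 0.005, -0.0096, -1.26], [-1, 73, 285, 11, 0.005, -0.0096, -1.26]])

```text
clock: 18.05
position: [0.6127, -0.0742, 0.1196]
ee_rot: [-2.271, -2.169, 0.001]
force: [-0.3, 0.4, -0.7]
width: 0.444
```

```bash
python3 - <<'E'
from h import *
goto(cw(39,3,19),YAW+90);print(arm.observe()['position'],arm.observe()['joints'].round(2),arm.observe()['force'])
p=arm.get_image('wrist');cv2.imwrite('pics/w4.png',p['img'])
W=wworld(p);s=arm.observe();L=R.from_rotvec(s['ee_rot']).inv().apply((W-s['position']).reshape(-1,3)).reshape(W.shape)*1000
hsv=cv2.cvtColor(p['img'],cv2.COLOR_BGR2HSV)
k=(np.abs(L[...,0])<30)&(np.abs(L[...,1])<35)&(L[...,2]<5)&(L[...,2]>-30)&(hsv[...,2]>200)&(hsv[...,1]<50)
print(k.sum(),np.nanmin(L[k],0),np.nanmax(L[k],0));t=k&(np.abs(L[...,2]-np.median(L[k],0)[2])<3);print(cv2.minAreaRect(L[t][:,:2].astype(np.float32)),np.median(L[k],0))
E
```

```text
[  0.3   0.6 100.6] [-0.0014 -0.0004  0.0009]
[ 0.61266118 -0.07421445  0.11964923] [ 0.47  0.62 -0.66  1.67  0.43  1.    1.19] [-0.32986059  0.44973838 -0.73232904]
1802 [-19.37687129 -13.69192668 -13.9243169 ] [20.51696737  2.61684877 -9.83759072]
((0.5303153991699219, -5.6502790451049805), (16.220788955688477, 39.82950973510742), 89.44841003417969) [ -0.96012989  -7.24012415 -11.73530141]
```

View pics/w4.png

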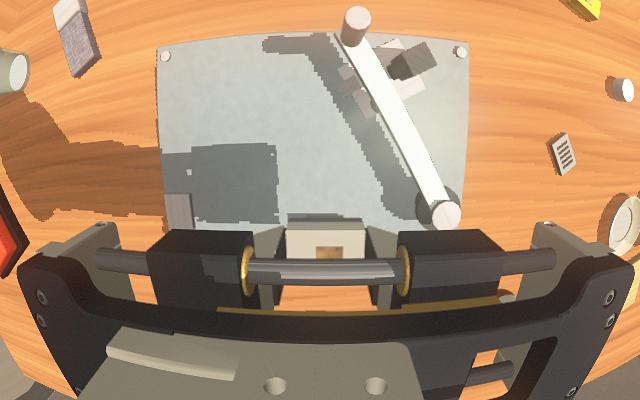

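The block is held square, with a centre offset of about 0.3 mm, and the arm is still cocked. Lower it to 4 mm short of the fence.

Call:
play_rows(motion=[[-1, 0.3, 1.3, 30, 0, 0, 0], [-1, 0.3, 1.3, 60, -0.001, 0, 0.001], [-1, 0.3, 1.3, 80, -0.001, 0, 0.001], [-1, 0.3, 1.3, 92, -0.001, 0, 0.001], [-1, 0.3, 1.3, 97, -0.001, 0, 0.001], [-1, 0.3, 1.3, 99, -0.001, 0, 0.001], [-1, 0.3, 1.3, 99, -0.001, 0, 0.001]])

```text
clock: 18.8
position: [0.6145, -0.0737, 0.0215]
ee_rot: [2.276, 2.165, 0.001]
force: [0.5, 0.4, -0.7]
width: 0.444
```

```bash
python3 - <<'E'
from h import *
goto(cw(40,3,18.5),YAW+90);print(arm.observe()['position'],arm.observe()['force'])
E
```

```text
[-0.3 -0.3  3. ] [ 0.0009 -0.0003 -0.0032]
[ 0.61445403 -0.07365682  0.02150655] [ 0.54193959  0.42258502 -0.72461834]
```

Call:
play_rows(motion=[[-1, -0.3, -0.3, 1.5, 0, 0, -0.003], [-1, -0.3, -0.3, 2.5, 0, 0, -0.003], [-1, -0.3, -0.3, 3.2, 0, 0, -0.003], [-1, -0.3, -0.3, 3.2, 0, 0, -0.003]])

```text
clock: 19.2
position: [0.6143, -0.074, 0.0185]
ee_rot: [2.272, 2.168, 0.002]
force: [-0.5, 0.1, 0.5]
width: 0.447
```

Call:
play_rows(motion=[[0.3, 0, 0, 0.2, 0, 0, 0], [0.3, 0, 0, 0.2, 0, 0, 0], [0.3, 0, 0, 0.2, 0, 0, 0], [0.3, 0, 0, 0.2, 0, 0, 0], [0.3, 0, 0, 0.2, 0, 0, 0], [0.3, 0, 0, -15, 0, 0, 0], [0.3, 0, 0, -50, 0, 0, 0], [0.3, 0, 0, -95, 0, 0, 0], [0.3, 0, 0, -125, 0, 0, 0], [0.3, 0, 0, -125, 0, 0, 0]])

```text
clock: 20.2
position: [0.617, -0.0733, 0.1496]
ee_rot: [2.268, 2.164, 0.011]
force: [0.3, -0.4, 0.3]
width: 0.649
```

```bash
python3 - <<'E'
from h import *
goto(cw(43,-125,100),YAW+90);goto(cw(43,-125,100),YAW)
E
```

```text
[-128.8   -0.4   49.5] [ 0.0098 -0.0003 -0.0002]
[-128.8   -0.4   49.5] [ 0.0074 -0.0079  1.5706]
```

Call:
play_rows(motion=[[-0.5, -129, 0, 10, 0.007, -0.008, 1.57], [-1, -129, 0, 10, 0.007, -0.008, 1.57], [-1, -129, 0, 10, 0.007, -0.008, 1.57], [-1, -129, 0, 10, 0.007, -0.008, 1.57], [-1, -129, 0, 10, 0.007, -0.008, 1.57], [-1, -129, 0, 10, 0.007, -0.008, 1.57], [-1, -129, 0, 10, 0.007, -0.008, 1.57], [-1, -129, 0, 10, 0.007, -0.008, 1.57], [-1, -129, 0, 10, 0.007, -0.008, 1.57], [-1, -129, 0, 10, 0.007, -0.008, 1.57]])

```text
clock: 21.2
position: [0.6108, -0.2019, 0.1397]
ee_rot: [-3.141, -0.028, 0.0]
force: [-0.9, 0.2, 0.3]
width: 0.006
```

Call:
play_rows(motion=[[-1, 0, 0, 0, 0, 0, 0.16], [-1, 0, 0, 0, 0, 0, 0.16], [-1, 0, 0, 0, 0, 0, 0.16]])

```text
clock: 21.5
position: [0.6108, -0.2016, 0.1399]
ee_rot: [-3.134, 0.217, 0.0]
force: [-0.5, -0.5, -0.2]
width: 0.003
```

```bash
cat >> wm.py <<'E'
rep('block',26,37,15,56.5,-30,40)
k=(C[...,2]>26)&(C[...,2]<37)&(C[...,0]>15)&(C[...,0]<80)&(C[...,1]>-30)&(C[...,1]<40)
vs,us=np.nonzero(k);v0,u0=int(vs.mean()),int(us.mean());cv2.imwrite('pics/wf.png',cv2.resize(p['img'][max(0,v0-90):v0+90,max(0,u0-120):u0+120],None,fx=3,fy=3))
goto(cw(43,-125,41),YAW)
s=arm.observe();print(s['position'],s['width'],s['force'])
E
python3 wm.py
```

```text
fence 740 med [65.   2.1 34.3] rect [51.7  1.8] [43.2 36.3] 0.2
trig 1928 med [  59.9 -124.5   39.3] rect [  59.9 -124.2] [30.6 57.1] 88.6
plate 33369 med [ -5.1 -50.5  10.5] rect [ -4.7 -36.8] [236.4 200. ] 90.0
block 1507 med [41.   2.8 30.4] rect [40.9  3.8] [41.4 28.5] 89.3
[ 0.4  0.2 98.8] [-0.0002  0.0001 -0.0913]
[ 0.61078026 -0.20171129  0.13982551] 0.005467877692785878 [ 0.31666558 -0.48166441 -0.47446446]
```

View pics/wf.png

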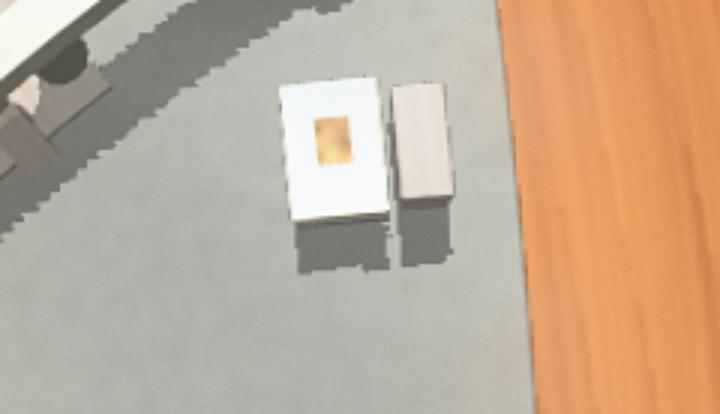

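The block sits square at (40.9, 3.8), with about 3 mm to the fence. Now the trigger.

Call:
play_rows(motion=[[-1, 0.4, 0.2, 40, 0, 0, -0.091], [-1, 0.4, 0.2, 75, 0, 0, -0.091], [-1, 0.4, 0.2, 90, 0, 0, -0.091], [-1, 0.4, 0.2, 97, 0, 0, -0.091], [-1, 0.4, 0.2, 102, 0, 0, -0.091], [-1, 0.4, 0.2, 106, 0, 0, -0.091], [-1, 0.4, 0.2, 106, 0, 0, -0.091]])

```text
clock: 22.25
position: [0.6117, -0.2021, 0.0349]
ee_rot: [3.141, -0.073, 0.002]
force: [-3.5, 0.9, 3.5]
width: 0.007
```

Call:
play_rows(motion=[[-1, 0, 0, 3, 0, 0, 0], [-1, 0, 0, 5, 0, 0, 0], [-1, 0, 0, 7, 0, 0, 0], [-1, 0, 0, 8, 0, 0, 0], [-1, 0, 0, 8, 0, 0, 0], [-1, 0, 0, 8, 0, 0, 0]])

```text
clock: 22.85
position: [0.6126, -0.2022, 0.0299]
ee_rot: [3.14, -0.073, 0.005]
force: [-11.0, 2.4, 26.2]
width: 0.008
```

```bash
python3 wm.py
```

```text
fence 1166 med [65.2 -4.7 34.3] rect [51.9 -4.7] [43.2 20.6] 1.2
trig 211 med [  48.3 -113.2   39.6] rect [  64.7 -112.5] [48.1  3.1] 4.2
posttop 2564 med [ 27.5 -87.9 101.1] rect [ 32.8 -80.2] [36.  79.5] 54.8
bar 942 med [ 22.9 -13.4  50.3] rect [ 21.  -19.5] [40.2  9.6] 77.1
plate 53274 med [ -5.9 -64.2  10.5] rect [ -4.7 -52.3] [199.3 179.9] 0.1
block 2359 med [43.2 -5.6 30.4] rect [41.9 -5.3] [29.2 24.1] 0.3
[ -1.4  -0.2 -11.2] [ 0.001  -0.0033  0.0004]
[ 0.61260605 -0.20220336  0.02983201] 0.001142333951486654 [-9.54178061  2.44612094 26.27991737]
```

The arm has swung shut. Lift straight up and check.

Call:
play_rows(motion=[[-1, 0, 0, -6, 0, 0, 0], [-1, 0, 0, -15, 0, 0, 0], [-1, 0, 0, -40, 0, 0, 0], [-1, 0, 0, -80, 0, 0, 0], [-1, 0, 0, -110, 0, 0, 0], [-1, 0, 0, -110, 0, 0, 0], [-1, 0, 0, -110, 0, 0, 0], [-1, 0, 0, -110, 0, 0, 0]])

```text
clock: 23.7
position: [0.6118, -0.202, 0.1389]
ee_rot: [3.14, -0.073, 0.003]
force: [-0.1, 0.8, -0.8]
width: 0.005
```

```bash
python3 wm.py; python3 - <<'E'
from h import *
p=arm.get_image('wrist');a=p['img'][0:240,160:480]
q=arm.get_image('top')['img'][90:310,150:490]
cv2.imwrite('pics/fin.png',np.vstack([cv2.resize(a,(480,360),interpolation=cv2.INTER_CUBIC),cv2.resize(q,(480,240))]))
E
```

```text
fence 716 med [65.   2.4 34.3] rect [53.2  3. ] [34.3 40.3] 88.6
trig 1963 med [  59.8 -124.    39.3] rect [  60.2 -125.4] [57.3 29.5] 1.9
posttop 183 med [ 12.7 -51.  100.2] rect [ 13.1 -51.3] [ 6.1 14.7] 0.2
bar 1171 med [26.  15.4 50.4] rect [22.9  1.5] [81.9 17.7] 78.8
plate 32060 med [-15.5 -53.4  10.5] rect [ -4.9 -42.1] [226.1 199.7] 90.0
block 1383 med [44.1  2.  30.6] rect [42.   3.6] [28.1 41.2] 0.1
[-0.6 -0.1 97.6] [ 0.0006 -0.0015  0.0004]
[ 0.6115916  -0.20199593  0.13857434] 0.007046776184944657 [-0.74860659 -0.47551309 -0.62128236]
```

View pics/fin.png

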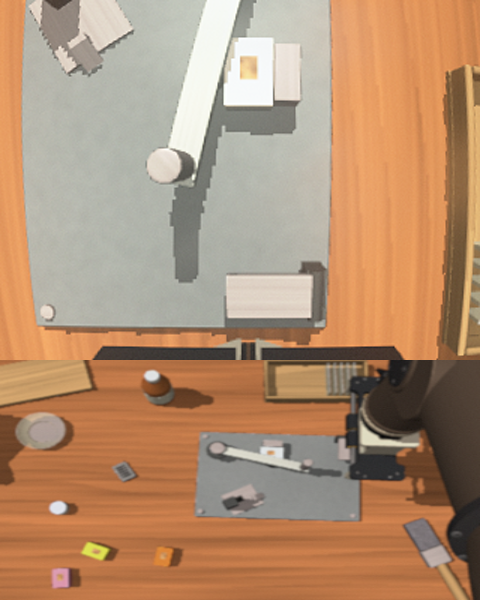

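```bash
python3 -c "
from cell import arm
print(arm.sign_off())"
```

```text
the job is handed in; nothing more can be done
None
```

The wax block is clamped flush and square against the fence, and I handed the job in at about 24 s of the 72 s allowed.

- **Cocking:** I gripped the post and drew the arm back in small steps until the buffer showed. The highest reading was 21.4 N at 1.10 rad, rising about 4 N/mm. Easing back, the sear held the arm at about 1.035 rad.
- **Placing:** I picked up the white block with the brown speck and set it down at clamp (40.9, 3.8) mm, about 3 mm short of the fence. I let go and backed off before touching the trigger.
- **Release:** I pressed the trigger fully down, with 26 N at the pad against its stop. The arm swung shut, and I lifted clear.

**Final checks:**
- The wrist picture shows no gap between block and fence, and the arm lying against the block.
- The block measures 28 by 41 mm, 0.1° off square, and 0.6 mm off centre along the fence.
- The post is about where a jaw angle of 0.24 rad puts it.
- The other items look undisturbed, and the tool is touching nothing.

**Checks that disagreed:**
- I never saw the sear ramp's extra force clearly, because forces were only sampled at the end of each move. The catch is confirmed by the buffer force and by the sear holding.
- The fitted bar angle came out at about 0.20 rad instead of 0.24. I put that down to the measuring window cutting off part of the bar.
- The fitted block x of 42.0 mm instead of 44 came from the same kind of cut-off; the median of the same points gave 44.1.

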